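# Open the shop till by its hidden catch

### The arm

A 6-joint arm with a two-finger parallel gripper is mounted at the origin on the work surface. World frame = base frame: x ahead of the robot, y to its left, z up, the work surface at z = 0. Lengths are in m, angles in rad, forces in N, time in s.
With the tool pointing down it reaches from about 0.25 to 0.8 m from the base axis. Payload 8.5 kg.
Tool frame: the origin (TCP) lies between the finger pads; the fingertips stand 14 mm ahead of it and the grasp point (between the pads) lies 5 mm behind it; z points along the fingers, y is the line along which they close (so a half turn about z gives the same grasp; the last joint's range is limited). The gripper opens to 85 mm and grips with 20 to 120 N. Pads are 22 mm wide; open, the fingers measure 114 mm over their backs; the gripper's body (76 mm by 85 mm) begins 54 mm behind the grasp point. The pads swing forward as they close: fully open they stand 13 mm farther back than shut.
Start: joints at [1.222, 0.238, -0.013, 1.319, 0, 1.571], TCP at [0.179, 0.493, 0.212] pointing down, gripper open.
Joint ranges: [-2.66, 2.66], [-1.03, 1.9], [-1.14, 1.46], [-1.82, 2.27], [-1.45, 1.34], [-3.14, 3.14]. Speed limits (rad/s): [2.22, 2.22, 2.79, 3.14, 3.14, 3.14].

### API

Orientations are given as a rotation vector (axis times angle).
In Python, from rig import arm gives the robot as it stands.
- The arm moves only by the tool step_arm, never from a script. Its argument "series" is a list of rows, each a list of 3 entries, a list of its own where there are three numbers: the opening, from 0 (shut) to 1 (fully open), then the shift along the tool's x, y, z in units of 50 mm (1.0 is 50 mm), then the turn, a rotation vector about the tool's x, y, z in units of 6 degrees (1.0 is 6 degrees). In form: [[hand, [dx, dy, dz], [ax, ay, az]], ...]. A call has 1 to 10 rows; each row shifts and turns the commanded pose from where the row before left it, along the tool's axes as they then stand; what a row does not reach is not made up. A row lasts 1/10 s, in which the tool goes at most 50 mm and 8.59 degrees, less where a joint would pass 70% of its speed; a pose out of reach is approached as far as the arm can. A call is refused whole if a number of a shift passes 1 or a number of a turn 1, either way. A call with a gripper value outside its range is refused whole. The fingers move at their own pace and stop on an object; "squeeze" is the grip in N (left out, the last holds). Time passes only in rows, so rows that do not move let the fingers close. It gives the time, the measured TCP pose, the force, the opening and the grip force at its end, in the units of the state.
- arm.state(): the state, without advancing time (a new reading comes with each control period).
- arm.read_camera(name): name is "side" or "top"; returns the picture (400x640x3 uint8, red, green, blue); there is no depth.
- arm.camera_model(name): a dict with "K" (3x3 intrinsics, pixels), "camera_from_world" (4x4, takes a point from world to camera coordinates). Camera axes: x right, y up, looking along -z (the intrinsics and any distortion apply to the point x, -y, -z); pixel columns grow to the right and rows downward; lengths in m; the calibration is good to about 2 mm. A picture is of the moment at which its call begins. camera_model takes no time and is no camera call.
- arm.close_job(): hands the job in; it is judged then, once.
Trained networks look in the newest picture that a camera, given by its name, has taken for a name from the list of things; names that differ only in an ending like _2 or _b are one class to them, and where a whole thing is asked for, a point or a joint stands for the part that bears it (a point fixed in the world has none). Each returns a list of dicts, best first, with "score" (0 to 1); they miss things now and then, are a little off and sometimes report something else, mostly with a low value. They report only what shows in the picture. A call takes as long as a camera call.
- arm.spot_in(camera, name): "uv" ([column, row] in pixels, amid what is visible of it).
- arm.regions_of(camera, name): "pixels" (400x640 bool, what is visible of it) and "uv" ([column, row] in pixels, amid what is visible of it).
The state is a dict: "time": time; "joints": joint angles; "qd": joint speeds; "joint_torque": joint torques, N m; "tcp_pos": TCP position; "ee_rot": TCP orientation; "ft_force": force on the tool from outside, world axes, zero at the start; "wrist_torque": the same for the moment, N m; "width": opening from 0.0 (shut) to 1.0 (fully open); "grasp_force": force on a finger pad.
Only numpy, scipy, OpenCV 4.12 (cv2) and the standard library are available. Lean on these libraries where they do the work, as an engineer would, in place of code of your own. Each camera call takes 0.05 s, during which the arm holds its last target. There are 200 camera calls.

### The job

Open the flip-top cash till on the counter by its hidden catch, lightly and with a fingertip only. Start at the left end of the till's front edge and run the fingertip along the top of the edge to the right until it drops into the notch, press down the catch inside the notch so that the lid springs up, then take the hand clear and let the lid swing fully open. Leave the other things on the counter where they stand; nothing is to be gripped or lifted.

Things in the scene. Friction and masses are not known exactly. Their poses are not given: they have to be found in the camera images.
- till: Flip-top cash till, grey painted steel, screwed to the counter: 222 mm deep (x -115 to +107), 460 wide (y -230 to +230), 100 high. Origin on the counter; z up; front faces its -x, to the robot; its left, as the robot sees it, is +y. An aluminium edge strip, flat top 100 mm up, runs along the whole front (x -115 to -74); then a groove 10 mm wide, then the lid, level with the strip.
- till_edge_left (a point): The left end of the edge strip: middle of its 41 mm depth (till x = -94.5 mm), on its top (100 mm above the counter), at till y = +230 mm. Same axes as the till.
- till_edge_mid (a point): Middle of the top of the edge strip (till x -94.5, y 0, z 100 mm); NOT the notch. The one notch, 46 mm wide along y, square-sided, open above and to the front, 30 mm deep, has its centre anywhere from y = -66 to +66 mm; its place is not reported: find it by touch or eye. In it sits the catch, a steel paddle 40 mm wide, its top 8 mm below the strip's top (x -113 to -79 mm).
- till_catch (a joint): How far the catch is pressed (rad): 0 at rest, 0.30 at its stop. It rocks about a pin at till x = -66, z = 72 mm, its outer end going down; pressed at x = -95 to -105 mm it sinks about 10 mm to its stop, taking about 3 N at first and 8 N at the stop. At about 0.2 (7 mm down) it lets the lid go; it springs back when released.
- till_lid (a joint): Opening of the lid (rad): 0 shut, 1.3 fully open, up and back about a hinge along the till's back edge. Lid 162 mm deep, 456 wide, 0.5 kg. Once the catch lets go, a spring opens it in about 1 s, so weakly (under 2 N at its front) that a hand in the way stops it until it is taken away.
- bell: Loose counter bell, a steel dome 72 mm across on a black base, 55 mm high; origin under its centre. Not to be disturbed.
- stapler: Loose black stapler, 135 mm long (its x), 34 mm wide, 52 mm high; origin under its centre. Not to be disturbed.
- bottle: Loose white bottle of spot remover, 62 mm across, 170 mm high; origin under its centre. Not to be disturbed.
- tub: Loose open grey plastic tub, 72 mm across, 75 mm high; origin under its centre. Not to be disturbed.

How it is judged:
On the way, in this order (a step that is already met when the one before it is completed fails the run):
1. a fingertip rests on the front edge within about 70 mm of its left end (contact force between the fingers and till above 0.3 N and y of the grasp point in the frame of till above 0.16 m and x of the grasp point in the frame of till below -0.06 m and z of the grasp point in the frame of till above 0.1 m), for 0.1 s.
2. the fingertip has run on along the edge: it touches it between 90 and 135 mm from the left end, before the catch is pressed (contact force between the fingers and till above 0.3 N and y of the grasp point in the frame of till between 0.095 and 0.14 m and x of the grasp point in the frame of till below -0.06 m and z of the grasp point in the frame of till above 0.1 m and value of joint each of till_catch, till_lid below 0.05 rad), for 0.1 s.
3. a fingertip presses the catch down inside the notch (value of joint till_catch above 0.18 rad and contact force between the fingers and till above 0.3 N), for 0.05 s.
At the end, for the whole second after the job is handed in: The lid stands fully open (more than 1.2 of 1.3 rad), the catch has sprung back (less than 0.05 rad), and bell, stapler, bottle and tub are within 20 mm of where they stood (value of joint till_lid above 1.2 rad and value of joint till_catch below 0.05 rad and distance of each of bell, stapler, bottle, tub from where it was at the start of the episode below 0.02 m); the robot touches nothing.
It fails at once if the till is pushed with more than 60 N (contact force between the fingers and till above 60 N).
It fails at once if a bystander is shoved, lifted or carried more than 20 mm (distance of any of bell, stapler, bottle, tub from where it was at the start of the episode above 0.02 m).
It also fails if it takes over 64 s, if anything falls off the work surface, if the arm or the gripper's body presses on something with over 40 N, if the wrist force passes 120 N, or if a joint passes its speed limit or range.

## Working session

There is one attempt and no reset: what is moved stays moved. The work goes in short steps, Python scripts to look and compute and a tool call to move; the robot and the scene stay as the last step left them, time stands still between calls to the robot, and variables do not carry over. Pictures are saved under pics/ and viewed, at most 10 in all, crops included, and the job is handed in when it is done.

Besides the shell and the picture viewer there is one more tool, called after "Call:" as name([rows], argument=value, ...), one row to a line, values as JSON. step_arm: Moves the arm, as the interface text tells. Its arguments: {"type":"object","properties":{"series":{"type":"array","items":{"type":"array"}},"squeeze":{"type":"number"}},"required":["series"]}

```bash
mkdir -p pics; python3 - <<'E'
from rig import arm
import cv2,numpy as np
s=arm.state(); print(s)
for c in("top","side"):
    im=arm.read_camera(c); cv2.imwrite(f"pics/{c}0.png",im[:,:,::-1])
    m=arm.camera_model(c); print(c,m)
    for n in("till","till_edge_left","till_edge_mid","till_catch","bell","stapler","bottle","tub"):
        print(n,[(np.round(d["uv"],1).tolist(),round(float(d["score"]),2)) for d in arm.spot_in(c,n)[:2]])
E
```

```text
{'time': 0.0, 'joints': array([ 1.22199125e+00,  2.38791415e-01, -1.42406159e-02,  1.31917834e+00,
        1.15534622e-05,  1.57080404e+00]), 'qd': array([ 0.0007324 ,  0.00095402,  0.00067916, -0.00062761, -0.00154589,
       -0.00123551]), 'joint_torque': array([-1.13825710e-03, -5.38791919e+01,  3.46441627e+01,  1.83899759e-02,
       -1.07624694e-04,  1.41098533e-05]), 'tcp_pos': array([0.17928265, 0.49298601, 0.21117736]), 'ee_rot': array([-5.45095696e-01, -3.09368021e+00,  2.18415953e-03]), 'ft_force': array([0.32225482, 0.64998148, 0.26135871]), 'wrist_torque': array([ 0.0495597 , -0.04109032,  0.00747315]), 'grasp_force': 0.0, 'width': 1.0004085524894961}
top {'K': array([[511.45735297,   0.        , 326.48984009],
       [  0.        , 511.45735297, 201.25502735],
       [  0.        ,   0.        ,   1.        ]]), 'camera_from_world': array([[-0.02240028, -0.99973089, -0.00603127,  0.05411707],
       [ 0.98213491, -0.02313266,  0.18675089, -0.549336  ],
       [-0.18684015, -0.00174025,  0.98238879, -1.36406539],
       [ 0.        ,  0.        ,  0.        ,  1.        ]
[... 324 characters left out ...]
{'K': array([[382.88687351,   0.        , 320.01204793],
       [  0.        , 382.88687351, 203.24834276],
       [  0.        ,   0.        ,   1.        ]]), 'camera_from_world': array([[ 0.92881427, -0.36973306,  0.02452562, -0.48947185],
       [ 0.19057518,  0.53341366,  0.82410616, -0.20519911],
       [-0.3177816 , -0.76076759,  0.56590417, -0.98347596],
       [ 0.        ,  0.        ,  0.        ,  1.        ]])}
till []
till_edge_left [([347.5, 241.1], 0.91)]
till_edge_mid [([343.9, 236.6], 0.96)]
till_catch []
bell [([265.4, 220.5], 0.93)]
stapler [([282.1, 285.0], 0.59), ([344.2, 158.9], 0.47)]
bottle [([343.6, 160.4], 0.78)]
tub [([368.8, 307.9], 0.71), ([343.1, 239.3], 0.56)]
```

View pics/top0.png

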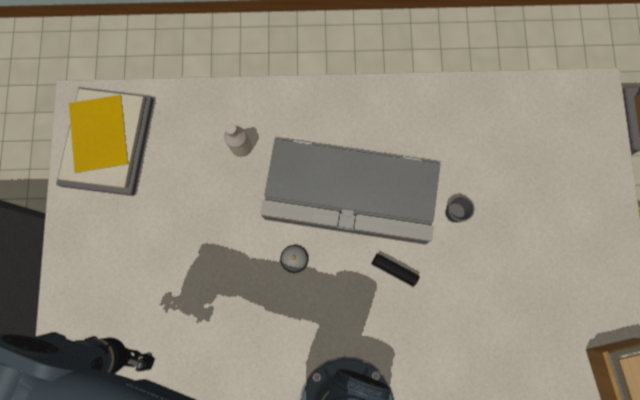

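View pics/side0.png

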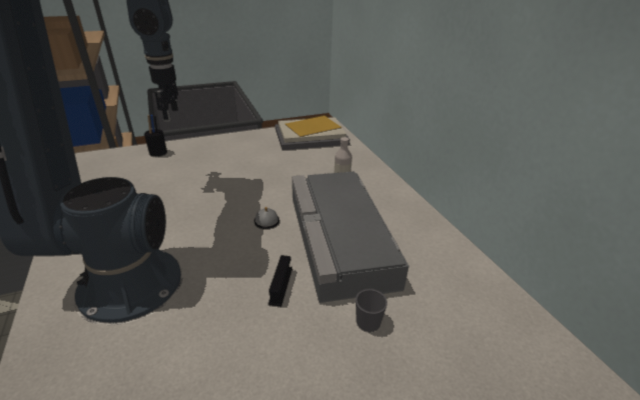

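```bash
cat > h.py <<'E'
import numpy as np,cv2
from rig import arm
def proj(c,P):
    m=arm.camera_model(c); T=m["camera_from_world"]; p=np.atleast_2d(P)@T[:3,:3].T+T[:3,3]
    p=p*[1,-1,-1]; q=p@m["K"].T; return q[:,:2]/q[:,2:]
def ray(c,uv,z):
    m=arm.camera_model(c); T=m["camera_from_world"]; R=T[:3,:3]
    d=R.T@(np.linalg.solve(m["K"],[*uv,1])*[1,-1,-1]); o=-R.T@T[:3,3]
    return o+d*(z-o[2])/d[2]
def w(p,P):
    c,s=np.cos(p[2]),np.sin(p[2]); P=np.atleast_2d(P).astype(float)
    return np.c_[p[0]+c*P[:,0]-s*P[:,1],p[1]+s*P[:,0]+c*P[:,1],P[:,2]]
E
python3 - <<'E'
from h import *
from scipy.optimize import minimize
box=np.array([[x,y,z] for x in(-.115,.107) for y in(-.23,.23) for z in(0,.1)])
ms={}
for c in("top","side"):
    im=arm.read_camera(c)
    M=np.zeros((400,640),bool)
    for n in("till","till_edge_mid","till_lid"):
        r=arm.regions_of(c,n)
        if r:
            print(c,n,r[0]["score"],r[0]["pixels"].sum())
            if r[0]["score"]>.4 : M|=r[0]["pixels"]
    ms[c]=M
    if c=="top":
        cv2.imwrite("pics/crop.png",cv2.resize(im[120:260,250:450,::-1],None,fx=4,fy=4,interpolation=cv2.INTER_CUBIC))
def cost(p,cs=("top","side")):
    e=0
    for c in cs:
        h=cv2.convexHull(proj(c,w(p,box)).astype(np.float32))
        a=np.zeros((400,640),np.uint8); cv2.fillConvexPoly(a,np.round(h*16).astype(np.int32),1,shift=4)
        e+=(a.astype(bool)^ms[c]).sum()
    return e
x0=[*ray("top",(353,190),.1)[:2],-.1]
for cs in(("top","side"),("top",),("side",)):
    b=min((minimize(cost,[x0[0],x0[1],a],args=(cs,),method="Nelder-Mead",options=dict(initial_simplex=np.array([x0[:2]+[a]]*4)+np.vstack([np.zeros(3),np.diag([.03,.03,.08])]))) for a in(-.25,-.15,-.05)),key=lambda r:r.fun)
    print(cs,b.x,b.fun)
    p=b.x
    print(" notch uv-> ",ray("top",(347,219),.1),"strip left/right proj",proj("top",w(p,[[-.115,.23,.1],[-.115,-.23,.1],[.107,.23,.1],[.107,-.23,.1],[-.0945,0,.1]])).round(1).tolist())
for n,z,u in(("bell",.03,(294,259)),("stapler",.05,(396,268)),("bottle",.1,(238,139)),("tub",.07,(459,208))): print(n,ray("top",u,z).round(3))
E
```

```text
top till 0.94 14318
top till_edge_mid 0.65 14414
top till_lid 0.57 10426
side till 0.89 10472
side till_edge_mid 0.79 10545
side till_lid 0.58 6261
('top', 'side') [ 0.58429397 -0.02472799 -0.17653319] 1022.0
 notch uv->  [ 0.49206829 -0.01195918  0.1       ] strip left/right proj [[259.0, 213.8], [430.9, 240.1], [273.4, 134.9], [440.4, 159.5], [345.6, 219.3]]
('top',) [ 0.58204125 -0.02718808 -0.17756549] 421.0
 notch uv->  [ 0.49206829 -0.01195918  0.1       ] strip left/right proj [[259.9, 214.5], [431.8, 241.1], [274.3, 135.5], [441.4, 160.4], [346.5, 220.1]]
('side',) [ 0.58585653 -0.02459976 -0.18614408] 503.0
 notch uv->  [ 0.49206829 -0.01195918  0.1       ] strip left/right proj [[258.7, 212.4], [430.3, 240.3], [273.8, 133.6], [440.6, 159.8], [345.2, 218.7]]
bell [0.395 0.135 0.03 ]
stapler [ 0.363 -0.142  0.05 ]
bottle [0.721 0.28  0.1  ]
tub [ 0.52  -0.319  0.07 ]
```

View pics/crop.png

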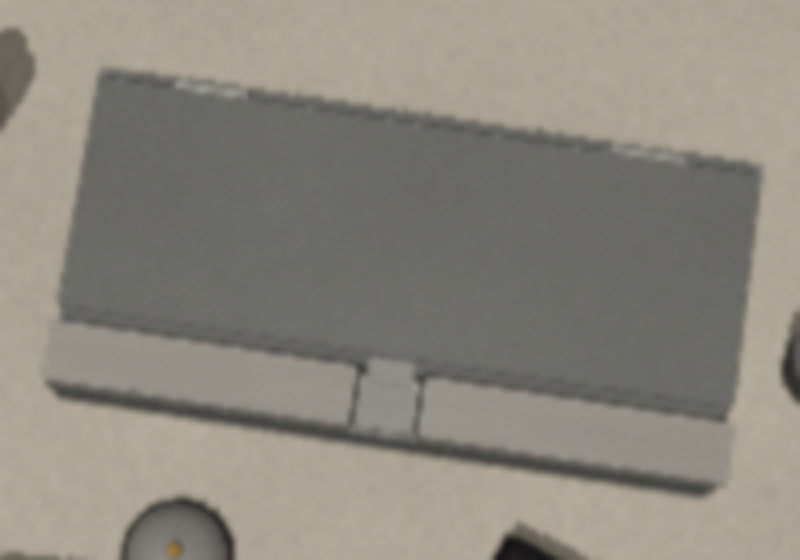

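```bash
cat >> h.py <<'E'
from scipy.spatial.transform import Rotation as Ro
def rel(p):
    s=arm.state(); t=s["tcp_pos"]; c,q=np.cos(p[2]),np.sin(p[2]); d=t-[p[0],p[1],0]
    R=Ro.from_rotvec(s["ee_rot"]).as_matrix()
    return np.array([c*d[0]+q*d[1],-q*d[0]+c*d[1],d[2]]),R
E
python3 - <<'E'
from h import *
from scipy.optimize import least_squares
uv=np.array([[46,383],[52,320],[724,485],[735,422],[102,70],[762,165]])/4+[250-.4,120-.4]
P=np.array([[-.115,.23,.1],[-.074,.23,.1],[-.115,-.23,.1],[-.074,-.23,.1],[.107,.228,.1],[.107,-.228,.1]])
r=least_squares(lambda p:(proj("top",w(p,P))-uv).ravel(),[.583,-.026,-.177],loss="soft_l1")
print(r.x,(proj("top",w(r.x,P))-uv).round(1).tolist()); p=r.x
for u in((355,397),(419,407)):
    q=ray("top",np.array(u)/4+[249.6,119.6],.1)-[p[0],p[1],0]; print("notch y",-np.sin(p[2])*q[0]+np.cos(p[2])*q[1],np.cos(p[2])*q[0]+np.sin(p[2])*q[1])
t,R=rel(p); print("tcp in till",t)
Rt=R.T@Ro.from_euler("z",p[2]).as_matrix()@np.diag([-1,1,-1]); print("turn units",np.degrees(Ro.from_matrix(Rt).as_rotvec())/6)
tgt=w(p,[[-.095,.2,.15]])[0]; print("target",tgt,"units in current tool axes",R.T@(tgt-arm.state()["tcp_pos"])/.05, "in aligned axes",(Rt.T@R.T@(tgt-arm.state()["tcp_pos"])/.05))
E
```

```text
[ 0.58129907 -0.02670006 -0.17402732] [[-1.3, -0.2], [-0.1, 0.6], [1.3, 0.2], [0.3, 0.7], [-0.4, -0.9], [0.3, -0.6]]
notch y 0.021826764510862927 -0.09348382907874
notch y -0.02110525717463096 -0.09374695878568771
tcp in till [-0.48588193  0.44259767  0.21177133]
turn units [-1.13148392e-03 -1.58665742e-04 -1.66859138e+00]
target [0.52236405 0.1867283  0.15      ] units in current tool axes [-8.54210092 -3.41885348  1.23578167] in aligned axes [-7.8176386  -4.85195333  1.23542668]
```

Call:
step_arm([
  [0,[0,0,0],[0,0,-0.84]],
  [0,[0,0,0],[0,0,-0.83]],
  [0,[-0.5,-0.3,0],[0,0,0]],
  [0,[-0.5,-0.3,0],[0,0,0]],
  [0,[-0.5,-0.3,0],[0,0,0]],
  [0,[-0.5,-0.3,0],[0,0,0]],
  [0,[-0.5,-0.3,0],[0,0,0]],
  [0,[-0.5,-0.3,0],[0,0,0]],
  [0,[-0.5,-0.3,0],[0,0,0]],
  [0,[-0.5,-0.3,0],[0,0,0]],
], squeeze=20)

```text
time: 2.3
tcp_pos: [0.3565, 0.3397, 0.2119]
ee_rot: [0.273, 3.13, 0.0]
ft_force: [0.8, -0.2, 0.1]
width: 0.001
grasp_force: 0.0
```

Call:
step_arm([
  [0,[-0.5,-0.3,0],[0,0,0]],
  [0,[-0.5,-0.3,0],[0,0,0]],
  [0,[-0.5,-0.3,0],[0,0,0]],
  [0,[-0.5,-0.3,0],[0,0,0]],
  [0,[-0.5,-0.3,0],[0,0,0]],
  [0,[-0.5,-0.3,0],[0,0,0]],
  [0,[0,0,0],[0,0,0]],
  [0,[0,0,0],[0,0,0]],
])

```text
time: 3.1
tcp_pos: [0.4879, 0.2256, 0.2116]
ee_rot: [-0.275, -3.129, 0.0]
ft_force: [0.4, 0.2, -0.3]
width: 0.002
grasp_force: 0.0
```

```bash
cat > r.py <<'E'
from h import *
p=(.582,-.0265,-.175); t,R=rel(p); s=arm.state()
Rt=R.T@Ro.from_euler("z",p[2]).as_matrix()@np.diag([-1,1,-1])
print(s["time"],"till",t.round(4),"turn",(np.degrees(Ro.from_matrix(Rt).as_rotvec())/6).round(3),"f",s["ft_force"].round(2),"w",s["width"])
E
python3 r.py
```

```text
3.1 till [-0.1366  0.2319  0.2116] turn [-0.002 -0.006 -0.004] f [ 0.38  0.16 -0.29] w 0.0021288046734744834
```

Call:
step_arm([
  [0,[-0.4,-0.3,0],[0,0,0]],
  [0,[-0.4,-0.34,0],[0,0,0]],
  [0,[0,0,0.4],[0,0,0]],
  [0,[0,0,0.4],[0,0,0]],
  [0,[0,0,0.4],[0,0,0]],
  [0,[0,0,0.4],[0,0,0]],
  [0,[0,0,0.15],[0,0,0]],
  [0,[0,0,0],[0,0,0]],
  [0,[0,0,0],[0,0,0]],
])

```text
time: 4.0
tcp_pos: [0.5217, 0.1881, 0.1251]
ee_rot: [0.272, 3.129, 0.0]
ft_force: [-0.4, 0.2, 0.5]
width: 0.002
grasp_force: 0.0
```

```bash
python3 r.py; python3 - <<'E'
from h import *
im=arm.read_camera("side"); cv2.imwrite("pics/s1.png",cv2.resize(im[140:320,220:440,::-1],None,fx=3,fy=3))
E
```

```text
4.0 till [-0.0967  0.2008  0.1251] turn [0.003 0.006 0.017] f [-0.35  0.16  0.55] w 0.001961600309797521
```

View pics/s1.png

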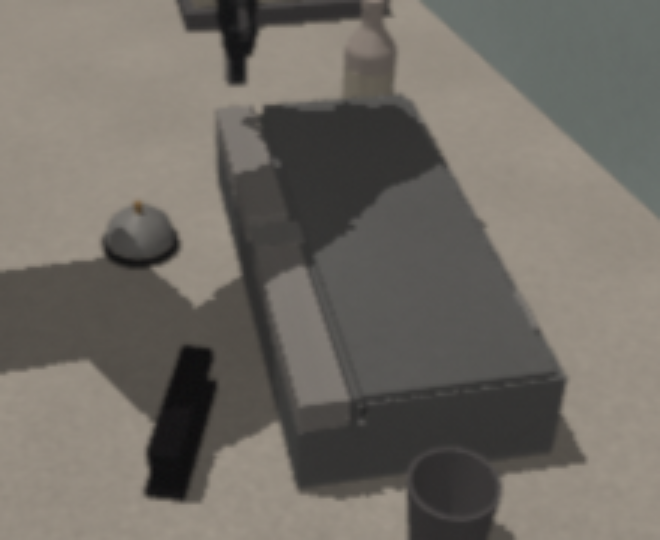

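```bash
python3 - <<'E'
from h import *
p=(.582,-.0265,-.175); t=arm.state()["tcp_pos"]
f=lambda P:((proj("side",P)-[220,140])*3).round().tolist()
print(f(t),f(t-[0,0,.014]),f(w(p,[[-.115,.23,.1],[-.074,.23,.1],[-.0945,.2,.1],[-.115,-.23,.1],[-.074,-.23,.1]])))
E
```

```text
[[233.0, 98.0]] [[233.0, 109.0]] [[212.0, 106.0], [249.0, 103.0], [235.0, 118.0], [297.0, 404.0], [348.0, 397.0]]
```

Call:
step_arm([
  [0,[0,0,0.08],[0,0,0]],
  [0,[0,0,0.06],[0,0,0]],
  [0,[0,0,0],[0,0,0]],
  [0,[0,0,0],[0,0,0]],
])

```text
time: 4.45
tcp_pos: [0.5217, 0.1875, 0.1173]
ee_rot: [-0.273, -3.13, 0.0]
ft_force: [-0.1, 0.7, 0.4]
width: 0.001
grasp_force: 0.0
```

Call:
step_arm([
  [0,[0,0,0.02],[0,0,0]],
  [0,[0,0,0.02],[0,0,0]],
  [0,[0,0,0],[0,0,0]],
  [0,[0,0,0],[0,0,0]],
])

```text
time: 4.85
tcp_pos: [0.5216, 0.1875, 0.1153]
ee_rot: [-0.273, -3.13, 0.0]
ft_force: [-0.2, -0.2, -0.4]
width: 0.002
grasp_force: 0.0
```

Call:
step_arm([
  [0,[0,0,0.02],[0,0,0]],
  [0,[0,0,0.02],[0,0,0]],
  [0,[0,0,0],[0,0,0]],
  [0,[0,0,0],[0,0,0]],
])

```text
time: 5.25
tcp_pos: [0.5216, 0.1875, 0.1132]
ee_rot: [-0.273, -3.13, 0.0]
ft_force: [-0.1, 0.0, -0.5]
width: 0.004
grasp_force: 0.0
```

Call:
step_arm([
  [0,[0,0,0.02],[0,0,0]],
  [0,[0,0,0],[0,0,0]],
  [0,[0,0,0],[0,0,0]],
])

```text
time: 5.55
tcp_pos: [0.5216, 0.1875, 0.1122]
ee_rot: [-0.273, -3.13, 0.0]
ft_force: [0.5, 0.6, 0.3]
width: 0.003
grasp_force: 0.0
```

Call:
step_arm([
  [0,[0,0,0.02],[0,0,0]],
  [0,[0,0,0],[0,0,0]],
  [0,[0,0,0],[0,0,0]],
])

```text
time: 5.85
tcp_pos: [0.5216, 0.1875, 0.1113]
ee_rot: [-0.273, -3.13, 0.0]
ft_force: [0.4, -0.1, -0.1]
width: -0.003
grasp_force: 0.0
```

Call:
step_arm([
  [0,[0,0,0.02],[0,0,0]],
  [0,[0,0,0],[0,0,0]],
  [0,[0,0,0],[0,0,0]],
])

```text
time: 6.15
tcp_pos: [0.5216, 0.1875, 0.1103]
ee_rot: [-0.273, -3.13, 0.0]
ft_force: [0.3, -0.5, 0.3]
width: 0.0
grasp_force: 0.0
```

```bash
python3 r.py; python3 - <<'E'
from h import *
im=arm.read_camera("side"); a=cv2.resize(im[130:205,265:365,::-1],None,fx=6,fy=6,interpolation=cv2.INTER_CUBIC)
t=arm.state()["tcp_pos"]
for P in (t,t-[0,0,.014]): 
    q=(proj("side",P)[0]-[265,130])*6; cv2.circle(a,tuple(int(v) for v in q),3,(0,0,255),-1)
cv2.imwrite("pics/s2.png",a)
E
```

```text
6.15 till [-0.0967  0.2002  0.1103] turn [-0.001 -0.001  0.01 ] f [ 0.26 -0.51  0.26] w 5.052170567588389e-05
```

View pics/s2.png

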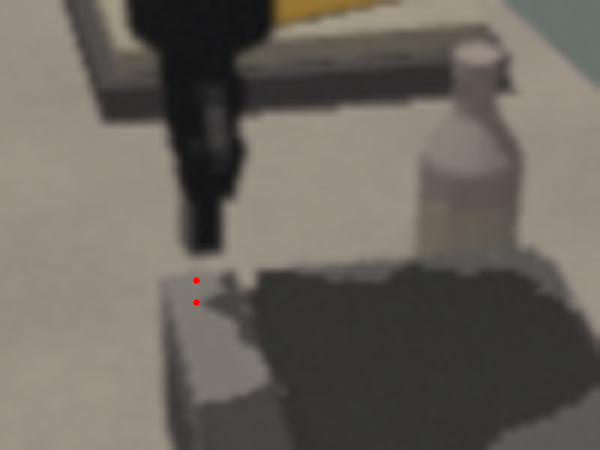

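```bash
python3 - <<'E'
from h import *
im=arm.read_camera("top"); a=cv2.resize(im[120:260,220:360,::-1],None,fx=4,fy=4,interpolation=cv2.INTER_CUBIC)
t=arm.state()["tcp_pos"]
for P in (t,t-[0,0,.014]): 
    q=(proj("top",P)[0]-[220,120])*4; cv2.circle(a,tuple(int(v) for v in q),3,(0,0,255),-1)
cv2.imwrite("pics/t2.png",a)
E
```

```text
(no output)
```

View pics/t2.png

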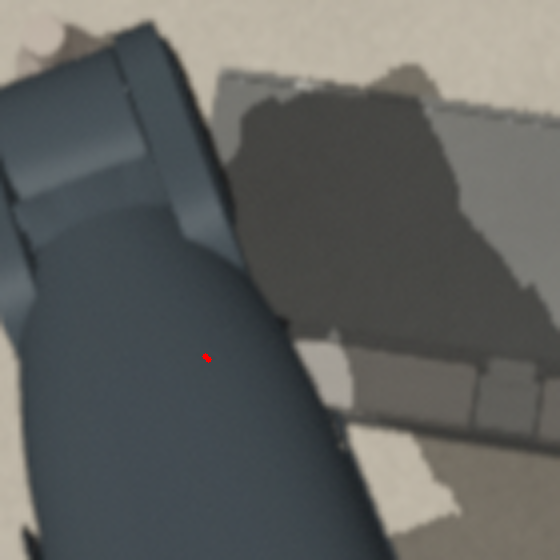

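```bash
python3 - <<'E'
from h import *
t=np.array([.179,.493,.2115])
print("start tcp,tip",proj("side",[t,t-[0,0,.001],t-[0,0,.014],t+[0,.043,0],t-[0,.043,0]]).round(1).tolist(), proj("top",[t]).round(1))
p=(.582,-.0265,-.175)
for z in(.0963,.13): 
    q=ray("side",(298.7,171.8),z); print(z,q)
n=arm.state(); print(n["tcp_pos"],n["joints"].round(3))
E
```

```text
start tcp,tip [[172.2, 124.6], [172.2, 124.9], [173.0, 128.5], [171.2, 119.9], [173.2, 129.5]] [[135.7 349.7]]
0.0963 [0.54289598 0.23962642 0.0963    ]
0.13 [0.52389112 0.18396409 0.13      ]
[0.52167387 0.18748099 0.11032423] [ 0.345  0.34  -0.136  1.095 -0.     0.519]
```

Call:
step_arm([
  [0,[0,0,0.04],[0,0,0]],
  [0,[0,0,0.04],[0,0,0]],
  [0,[0,0,0],[0,0,0]],
  [0,[0,0,0],[0,0,0]],
])

```text
time: 6.65
tcp_pos: [0.5216, 0.1875, 0.1062]
ee_rot: [-0.273, -3.129, 0.0]
ft_force: [-0.7, -0.6, 0.7]
width: 0.002
grasp_force: 0.0
```

```bash
python3 r.py; python3 - <<'E'
from h import *
im=arm.read_camera("side"); a=cv2.resize(im[130:205,265:365,::-1],None,fx=6,fy=6,interpolation=cv2.INTER_CUBIC)
cv2.imwrite("pics/s3.png",a)
E
```

```text
6.65 till [-0.0968  0.2002  0.1062] turn [-0.002 -0.002  0.01 ] f [-0.66 -0.65  0.74] w 0.0019893234590068047
```

View pics/s3.png

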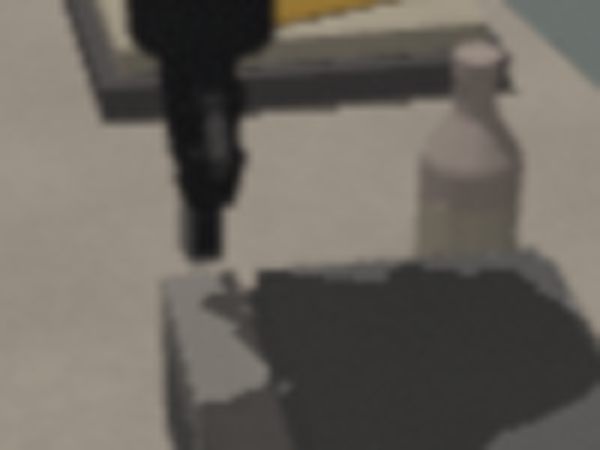

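```bash
python3 - <<'E'
from h import *
t=np.array([.179,.493,.2115]); out=[]
d=np.array([.342,.94,0])*.043
for c,(x,y) in(("top",(80,320)),("side",(120,60))):
    im=cv2.imread(f"pics/{c}0.png"); a=cv2.resize(im[y:y+80,x:x+100],None,fx=4,fy=4,interpolation=cv2.INTER_CUBIC)
    for P in(t,t+d,t-d):
        q=(proj(c,P)[0]-[x,y])*4; cv2.circle(a,tuple(int(v) for v in q),2,(0,0,255),-1)
    out.append(cv2.convertScaleAbs(a,alpha=2.,beta=10))
cv2.imwrite("pics/st.png",np.hstack(out))
E
```

```text
(no output)
```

View pics/st.png

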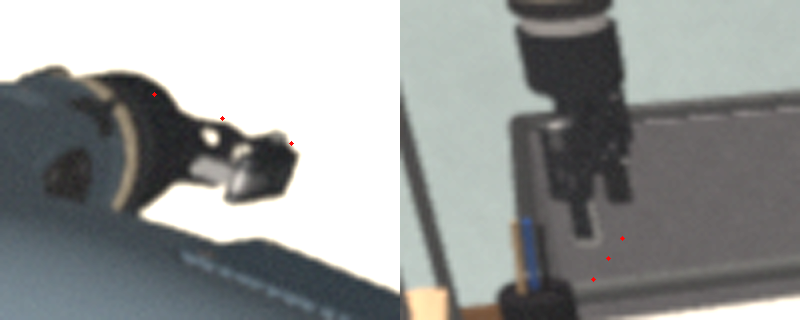

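The pictures put the real fingertips about 30 mm higher than the reported TCP implies, with xy agreeing, so I keep descending on force.

Call:
step_arm([
  [0,[0,0,0.06],[0,0,0]],
  [0,[0,0,0.06],[0,0,0]],
  [0,[0,0,0.06],[0,0,0]],
  [0,[0,0,0],[0,0,0]],
  [0,[0,0,0],[0,0,0]],
])

```text
time: 7.2
tcp_pos: [0.5215, 0.1875, 0.0971]
ee_rot: [-0.273, -3.129, 0.0]
ft_force: [-0.4, 0.0, -1.2]
width: -0.001
grasp_force: 0.0
```

Call:
step_arm([
  [0,[0,0,0.04],[0,0,0]],
  [0,[0,0,0.04],[0,0,0]],
  [0,[0,0,0],[0,0,0]],
  [0,[0,0,0],[0,0,0]],
])

```text
time: 7.6
tcp_pos: [0.5216, 0.1875, 0.0933]
ee_rot: [-0.273, -3.13, 0.0]
ft_force: [-0.2, -0.3, 0.4]
width: 0.0
grasp_force: 0.0
```

Call:
step_arm([
  [0,[0,0,0.03],[0,0,0]],
  [0,[0,0,0.03],[0,0,0]],
  [0,[0,0,0],[0,0,0]],
  [0,[0,0,0],[0,0,0]],
])

```text
time: 8.0
tcp_pos: [0.5216, 0.1875, 0.0903]
ee_rot: [-0.273, -3.13, 0.0]
ft_force: [-0.1, -0.6, 1.0]
width: -0.001
grasp_force: 0.0
```

Call:
step_arm([
  [0,[0,0,0.03],[0,0,0]],
  [0,[0,0,0.03],[0,0,0]],
  [0,[0,0,0],[0,0,0]],
  [0,[0,0,0],[0,0,0]],
])

```text
time: 8.4
tcp_pos: [0.5216, 0.1875, 0.0872]
ee_rot: [-0.273, -3.13, 0.0]
ft_force: [0.3, -0.2, 0.3]
width: -0.001
grasp_force: 0.0
```

Call:
step_arm([
  [0,[0,0,0.02],[0,0,0]],
  [0,[0,0,0.02],[0,0,0]],
  [0,[0,0,0],[0,0,0]],
  [0,[0,0,0],[0,0,0]],
])

```text
time: 8.8
tcp_pos: [0.5216, 0.1875, 0.0853]
ee_rot: [-0.273, -3.13, 0.0]
ft_force: [-0.6, -0.2, 0.4]
width: -0.002
grasp_force: 0.0
```

Call:
step_arm([
  [0,[0,0,0.02],[0,0,0]],
  [0,[0,0,0.02],[0,0,0]],
  [0,[0,0,0],[0,0,0]],
  [0,[0,0,0],[0,0,0]],
])

```text
time: 9.2
tcp_pos: [0.5216, 0.1875, 0.0833]
ee_rot: [-0.273, -3.13, 0.0]
ft_force: [-0.2, 0.5, -0.0]
width: -0.005
grasp_force: 0.0
```

```bash
cat > tip.py <<'E'
from h import *
im=arm.read_camera("side"); a=cv2.resize(im[130:230,265:365,::-1],None,fx=6,fy=6,interpolation=cv2.INTER_CUBIC)
import sys
if len(sys.argv)>1: cv2.imwrite(sys.argv[1],a)
print(im[165:190,298].sum(1).tolist())
E
python3 tip.py pics/s4.png; python3 r.py
```

```text
[65, 62, 66, 61, 68, 64, 68, 72, 73, 76, 76, 75, 70, 102, 153, 203, 239, 311, 351, 356, 357, 358, 357, 355, 354]
9.25 till [-0.0967  0.2002  0.0833] turn [-0.001 -0.     0.01 ] f [-0.37 -0.45 -0.15] w -0.0016299053842695082
```

View pics/s4.png

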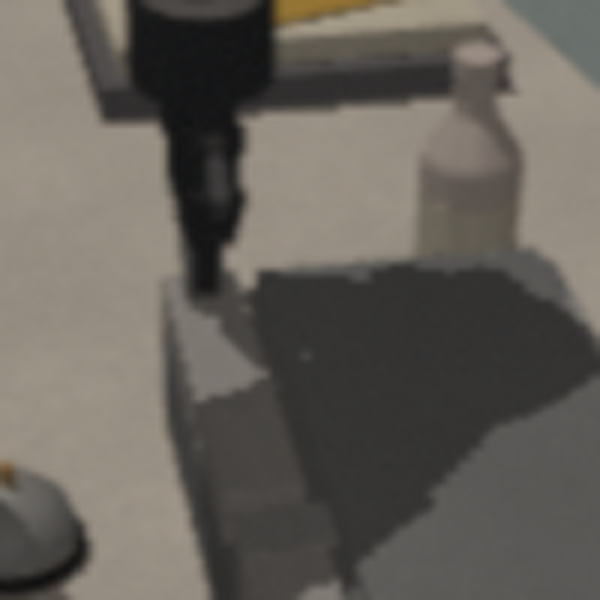

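Call:
step_arm([
  [0,[0,0,0.02],[0,0,0]],
  [0,[0,0,0],[0,0,0]],
  [0,[0,0,0],[0,0,0]],
])

```text
time: 9.55
tcp_pos: [0.5216, 0.1875, 0.0822]
ee_rot: [-0.273, -3.13, 0.0]
ft_force: [-0.2, 0.6, 0.3]
width: -0.001
grasp_force: 0.0
```

Call:
step_arm([
  [0,[0,0,0.02],[0,0,0]],
  [0,[0,0,0],[0,0,0]],
  [0,[0,0,0],[0,0,0]],
])

```text
time: 9.85
tcp_pos: [0.5216, 0.1875, 0.0813]
ee_rot: [-0.273, -3.13, 0.0]
ft_force: [0.5, -0.1, -0.1]
width: -0.001
grasp_force: 0.0
```

Call:
step_arm([
  [0,[0,0,0.02],[0,0,0]],
  [0,[0,0,0],[0,0,0]],
  [0,[0,0,0],[0,0,0]],
])

```text
time: 10.15
tcp_pos: [0.5217, 0.1875, 0.0806]
ee_rot: [0.273, 3.129, 0.0]
ft_force: [-0.3, -0.4, 4.1]
width: 0.002
grasp_force: 2.3
```

Call:
step_arm([
  [0,[0,-0.06,0],[0,0,0]],
  [0,[0,-0.08,0],[0,0,0]],
  [0,[0,-0.08,0],[0,0,0]],
  [0,[0,-0.08,0],[0,0,0]],
  [0,[0,-0.08,0],[0,0,0]],
  [0,[0,-0.08,0],[0,0,0]],
  [0,[0,-0.08,0],[0,0,0]],
])

```text
time: 10.85
tcp_pos: [0.5173, 0.1608, 0.0806]
ee_rot: [0.273, 3.129, 0.001]
ft_force: [0.2, 4.2, 5.7]
width: 0.002
grasp_force: 2.6
```

Call:
step_arm([
  [0,[0,-0.08,0],[0,0,0]],
  [0,[0,-0.08,0],[0,0,0]],
  [0,[0,-0.08,0],[0,0,0]],
  [0,[0,-0.08,0],[0,0,0]],
  [0,[0,-0.08,0],[0,0,0]],
  [0,[0,-0.08,0],[0,0,0]],
  [0,[0,-0.08,0],[0,0,0]],
])

```text
time: 11.55
tcp_pos: [0.5124, 0.1332, 0.0806]
ee_rot: [0.273, 3.129, 0.001]
ft_force: [0.7, 4.1, 4.8]
width: -0.002
grasp_force: 2.7
```

```bash
python3 r.py
```

```text
11.55 till [-0.0964  0.1452  0.0806] turn [0.007 0.005 0.01 ] f [0.72 4.13 4.85] w -0.00218997821078576
```

Call:
step_arm([
  [0,[0,-0.08,0],[0,0,0]],
  [0,[0,-0.08,0],[0,0,0]],
  [0,[0,-0.08,0],[0,0,0]],
  [0,[0,-0.08,0],[0,0,0]],
  [0,[0,-0.08,0],[0,0,0]],
  [0,[0,-0.08,0],[0,0,0]],
  [0,[0,-0.08,0],[0,0,0]],
  [0,[0,-0.08,0],[0,0,0]],
  [0,[0,-0.08,0],[0,0,0]],
  [0,[0,-0.08,0],[0,0,0]],
])

```text
time: 12.55
tcp_pos: [0.5054, 0.0939, 0.0806]
ee_rot: [0.273, 3.129, 0.001]
ft_force: [-0.2, 4.4, 5.9]
width: -0.002
grasp_force: 2.7
```

Call:
step_arm([
  [0,[0,-0.08,0],[0,0,0]],
  [0,[0,-0.08,0],[0,0,0]],
  [0,[0,-0.08,0],[0,0,0]],
  [0,[0,-0.08,0],[0,0,0]],
  [0,[0,-0.08,0],[0,0,0]],
  [0,[0,-0.08,0],[0,0,0]],
  [0,[0,-0.08,0],[0,0,0]],
  [0,[0,-0.08,0],[0,0,0]],
  [0,[0,-0.08,0],[0,0,0]],
  [0,[0,-0.08,0],[0,0,0]],
])

```text
time: 13.55
tcp_pos: [0.4983, 0.0544, 0.0804]
ee_rot: [0.273, 3.13, 0.001]
ft_force: [1.1, 4.4, 5.2]
width: 0.001
grasp_force: 2.7
```

```bash
python3 r.py
```

```text
13.55 till [-0.0965  0.0651  0.0804] turn [0.005 0.002 0.01 ] f [1.1  4.41 5.21] w 0.0006463321591589331
```

Call:
step_arm([
  [0,[0,-0.08,0],[0,0,0]],
  [0,[0,-0.08,0],[0,0,0]],
  [0,[0,-0.08,0],[0,0,0]],
  [0,[0,-0.08,0],[0,0,0]],
  [0,[0,-0.08,0],[0,0,0]],
  [0,[0,-0.08,0],[0,0,0]],
  [0,[0,-0.08,0],[0,0,0]],
  [0,[0,-0.08,0],[0,0,0]],
  [0,[0,-0.08,0],[0,0,0]],
  [0,[0,-0.08,0],[0,0,0]],
])

```text
time: 14.55
tcp_pos: [0.4913, 0.015, 0.0805]
ee_rot: [0.273, 3.13, 0.001]
ft_force: [0.4, 4.5, 5.9]
width: 0.002
grasp_force: 2.8
```

Call:
step_arm([
  [0,[0,-0.06,0],[0,0,0]],
  [0,[0,-0.06,0],[0,0,0]],
  [0,[0,-0.06,0],[0,0,0]],
  [0,[0,0,0],[0,0,0]],
])

```text
time: 14.95
tcp_pos: [0.489, 0.0055, 0.0799]
ee_rot: [-0.274, -3.128, 0.002]
ft_force: [0.3, -0.5, 0.0]
width: 0.002
grasp_force: 0.0
```

Call:
step_arm([
  [0,[0,-0.06,0],[0,0,0]],
  [0,[0,-0.06,0],[0,0,0]],
  [0,[0,-0.06,0],[0,0,0]],
  [0,[0,-0.06,0],[0,0,0]],
  [0,[0,0,0],[0,0,0]],
  [0,[0,0,0],[0,0,0]],
])

```text
time: 15.55
tcp_pos: [0.4877, -0.0056, 0.0803]
ee_rot: [-0.273, -3.13, 0.0]
ft_force: [0.3, 0.1, -0.2]
width: -0.004
grasp_force: 0.0
```

```bash
python3 r.py
```

```text
15.55 till [-0.0965  0.0041  0.0803] turn [-0.001 -0.     0.008] f [ 0.3   0.11 -0.2 ] w -0.0036402612982200356
```

Call:
step_arm([
  [0,[0,0,0.05],[0,0,0]],
  [0,[0,0,0.05],[0,0,0]],
  [0,[0,0,0.05],[0,0,0]],
  [0,[0,0,0.05],[0,0,0]],
  [0,[0,0,0],[0,0,0]],
])

```text
time: 16.05
tcp_pos: [0.4859, -0.0052, 0.0698]
ee_rot: [-0.272, -3.127, -0.001]
ft_force: [-5.6, 1.7, 7.0]
width: 0.002
grasp_force: 3.5
```

Call:
step_arm([
  [0,[0,0,0.04],[0,0,0]],
  [0,[0,0,0.04],[0,0,0]],
  [0,[0,0,0.02],[0,0,0]],
  [0,[0,0,0],[0,0,0]],
  [0,[0,0,0],[0,0,0]],
])

```text
time: 16.55
tcp_pos: [0.4833, -0.0047, 0.0648]
ee_rot: [-0.271, -3.122, -0.001]
ft_force: [-15.4, 3.9, 13.0]
width: -0.001
grasp_force: 8.7
```

Call:
step_arm([
  [0,[0.03,0,0.02],[0,0,0]],
  [0,[0,0,0],[0,0,0]],
  [0,[0,0,0],[0,0,0]],
])

```text
time: 16.85
tcp_pos: [0.4832, -0.0047, 0.0645]
ee_rot: [-0.272, -3.125, -0.001]
ft_force: [-12.5, 2.4, 17.3]
width: -0.003
grasp_force: 10.3
```

```bash
cat > lid.py <<'E'
from h import *
im=arm.read_camera("side")
for n in("till_lid","till"):
    r=arm.regions_of("side",n)
    for d in r[:1]:
        ys,xs=np.where(d["pixels"]); print(n,round(float(d["score"]),2),d["pixels"].sum(),xs.min(),xs.max(),ys.min(),ys.max())
ref=cv2.imread("pics/side0.png")[:,:,::-1]
print("changed in right half",(np.abs(im.astype(int)-ref).sum(2)>60)[60:300,360:480].sum())
E
python3 lid.py
```

```text
till_lid 0.7 3383 324 405 155 264
till 0.71 10129 292 408 154 302
changed in right half 1032
```

Call:
step_arm([
  [0,[0,0,-0.1],[0,0,0]],
  [0,[0.1,0,-0.2],[0,0,0]],
  [0,[0.3,0,-0.3],[0,0,0]],
  [0,[0.4,0,-0.3],[0,0,0]],
  [0,[0.5,0,-0.2],[0,0,0]],
  [0,[0.5,0,-0.2],[0,0,0]],
  [0,[0.5,0,-0.2],[0,0,0]],
  [0,[0.5,0,-0.2],[0,0,0]],
  [0,[0,0,0],[0,0,0]],
  [0,[0,0,0],[0,0,0]],
])

```text
time: 18.0
tcp_pos: [0.3488, 0.019, 0.1499]
ee_rot: [0.272, 3.128, 0.0]
ft_force: [-0.1, -0.2, 0.3]
width: -0.001
grasp_force: 0.0
```

Call:
step_arm([
  [0,[0,0,0],[0,0,0]],
  [0,[0,0,0],[0,0,0]],
  [0,[0,0,0],[0,0,0]],
  [0,[0,0,0],[0,0,0]],
  [0,[0,0,0],[0,0,0]],
  [0,[0,0,0],[0,0,0]],
  [0,[0,0,0],[0,0,0]],
  [0,[0,0,0],[0,0,0]],
  [0,[0,0,0],[0,0,0]],
  [0,[0,0,0],[0,0,0]],
])

```text
time: 19.0
tcp_pos: [0.3484, 0.019, 0.1493]
ee_rot: [0.273, 3.13, -0.0]
ft_force: [-0.8, 0.5, 0.1]
width: -0.001
grasp_force: 0.0
```

```bash
python3 lid.py; python3 r.py; python3 -c "
from h import *
a=arm.read_camera('side'); cv2.imwrite('pics/s5.png',a[:,:,::-1])"
```

```text
till_lid 0.72 2074 342 407 130 264
till 0.66 12132 292 409 130 302
changed in right half 3609
19.15 till [-0.2379  0.0041  0.1494] turn [-0.001  0.001  0.01 ] f [ 0.91  0.69 -0.7 ] w -0.0022438895308411985
```

View pics/s5.png

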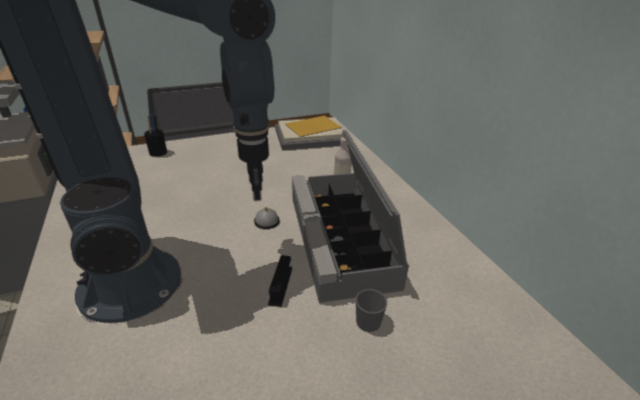

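The lid stands open (its edge runs from about (345,135) to (405,265)), the hand is clear, and the bell (266,218), stapler (281,280) and tub (370,310) have not moved.

Call:
step_arm([
  [0,[0,0,0],[0,0,0]],
  [0,[0,0,0],[0,0,0]],
  [0,[0,0,0],[0,0,0]],
  [0,[0,0,0],[0,0,0]],
  [0,[0,0,0],[0,0,0]],
  [0,[0,0,0],[0,0,0]],
])

```text
time: 19.8
tcp_pos: [0.3484, 0.0189, 0.1493]
ee_rot: [-0.273, -3.13, 0.0]
ft_force: [1.1, 0.3, -0.4]
width: 0.0
grasp_force: 0.0
```

```bash
python3 lid.py; python3 -c "
from rig import arm
print(arm.close_job())"
```

```text
till_lid 0.81 1951 343 406 131 263
till 0.88 12140 292 408 131 302
changed in right half 3603
the job is handed in; nothing more can be done
None
```

The job is handed in with the lid open, the hand clear and the bystanders unmoved in the last picture; no verdict came back, and one doubt remains: the fingertip met the strip at a reported TCP height of 81 mm instead of the expected 114 mm, so if the judge uses that reported height rather than the true one, steps 1 and 2 (grasp point above 100 mm) may not count.

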